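# Shut and lock the dish bin

## Task

Close up the green dish bin by pushing only: push its hinged flap down until it is fully shut, then press the long bar catch on the bin's front deck all the way down, and after that press the round catch all the way down. Lift nothing, do not swing the flap up wide open, and leave the soap pump, the pot brush and the glass canister where they stand.

Things in the scene. Friction and masses are not known exactly. Their poses are not given: they have to be found in the camera images.
- bin: Green dish bin, fixed. Origin: centre of the tub's underside, on the work surface; x from its front (robot side) to its hinge side, z up; yaw within 0.3 rad. Open tub 240 (x) by 300 (y) by 120 mm high. In front of it, x = -180 to -120 mm, a deck (top at z = 100) carries two catches side by side at about x = -155, y = +75 and -75 mm; which is on which side varies.
- flap (a joint): Angle of the green flap over the tub: 0 = fully shut (flat on the tub rim, a hard stop), grows as its free edge (robot side) rises; starts at 0.6 to 0.95, stops at 1.3. A stiff hinge (0.45 N m of friction, no spring) holds it at any angle; a few newtons down on its outer face near the free edge close it.
- flap_hinge (a point): Middle of the hinge line, at bin x = +120, z = 120 mm, along bin y. Axes turn with the flap: x from free edge to hinge, z out of the outer (upper) face. The flap is a panel 300 mm wide (y), 250 mm long from the hinge to the free edge (plus 11 mm tabs), 6 mm thick; the hinge line lies in its underside, the outer face at z = +6 mm.
- flap_push (a point): Point on the outer face of the flap, in the middle of its width, 190 mm from the hinge line: a good place to push. Axes as for flap_hinge.
- bar_catch (a joint): Travel of the long bar catch in m: 0 = up, 0.008 = all the way down (hard stop). Friction of about 2.5 N, no return spring: it stays where it is pressed to and cannot be pulled above 0.
- bar_top (a point): Centre of the top face of the bar catch's white cap, 52 mm (bin y) by 22 mm (bin x). z up; x and y as the bin's. The cap moves straight down 8 mm; its top starts 12 mm above its grey housing (34 by 64 mm, 12 mm high, standing on the deck) and ends 4 mm above it.
- round_catch (a joint): Travel of the round catch in m, same as for the bar catch: 0 = up, 0.008 = all the way down, about 2.5 N, stays where it is pressed to.
- round_top (a point): Centre of the top face of the round catch's white cap, 28 mm in diameter, on a housing like that of the bar catch, with the same heights and travel. z up; x and y as the bin's.
- pump: White soap pump standing on the turntable at the robot's left, 68 mm in diameter, 180 mm high, with a spout; origin in the centre of its underside. Loose bystander.
- brush: Wooden-handled pot brush lying on the turntable (a grey tray 280 mm in diameter, top 20 mm above the work surface, that turns freely at the bin's left), 190 mm long, with a round head 64 mm in diameter and 40 mm high, bristles down; origin in the centre of the head's underside. Loose bystander.
- canister: Clear glass canister with a steel lid, 94 mm in diameter, 150 mm high, standing beside the bin's right side (the bin's -y); origin in the centre of its underside. Loose bystander.

How it is judged:
By the outcome, as a careful person would: the job done as asked, in the order asked, and still so for the second after the job is handed in, with the robot touching nothing.
It also fails if it takes over 43 s, if anything falls off the work surface, if the arm or the gripper's body presses on something with over 40 N, if the wrist force passes 120 N, or if a joint passes its speed limit or range.

## Robot

A 6-joint arm with a two-finger parallel gripper is mounted at the origin on the work surface. World frame = base frame: x ahead of the robot, y to its left, z up, the work surface at z = 0. Lengths are in m, angles in rad, forces in N, time in s.
With the tool pointing down it reaches from about 0.375 to 0.925 m from the base axis. Payload 5.7 kg.
Tool frame: the origin (TCP) lies midway between the tips of the shut fingers; the grasp point (between the pads) lies 19 mm behind it; y points along the fingers, x is the direction in which the jaws open and shut, and the axes are right-handed (so a half turn about y gives the same grasp; the last joint's range is limited). The gripper opens to 85 mm and grips with 20 to 120 N. Pads are 22 mm wide; open, the fingers measure 114 mm over their backs; the gripper's body (76 mm by 85 mm) begins 54 mm behind the grasp point. The pads swing forward as they close: fully open they stand 13 mm farther back than shut.
Start: joints at [-1.321, 0.359, 1.51, -0, 1.272, -0.115], TCP at [0.214, -0.56, 0.231] pointing down, gripper open.
Joint ranges: [-2.97, 2.97], [-1.01, 2.36], [0.21, 2.38], [-0.96, 4.11], [0.2, 2.71], [-2.98, 2.98]. Speed limits (rad/s): [2.39, 2.39, 3.14, 3.14, 3.14, 3.14].

## Interface

Orientations are given as a unit quaternion [x, y, z, w].
In Python, from cell import bot gives the robot as it stands.
- The arm moves only by the tool servo_tool, never from a script. Its argument "series" is a list of rows, each a list of 7 numbers: the opening, from 0 (shut) to 1 (fully open), then the shift along the tool's x, y, z in units of 25 mm (1.0 is 25 mm), then the turn, a rotation vector about the tool's x, y, z in units of 6 degrees (1.0 is 6 degrees). In form: [[grip, x, y, z, wx, wy, wz], ...]. A call has 1 to 8 rows; each row shifts and turns the pose as measured when the row begins, along the tool's axes as they then stand; what a row does not reach is not made up. A row lasts 1/12 s, in which the tool goes at most 41.7 mm and 7.16 degrees, less where a joint would pass 70% of its speed; a pose out of reach is approached as far as the arm can. A call is refused whole if a number of a shift passes 1 or a number of a turn 1, either way. A call with a gripper value outside its range is refused whole. The fingers move at their own pace and stop on an object; "squeeze" is the grip in N (left out, the last holds). Time passes only in rows, so rows that do not move let the fingers close. It gives the time, the measured TCP pose, the force and the opening at its end, in the units of the state.
- bot.sense(): the state, without advancing time (a new reading comes with each control period).
- bot.grab_frame(name): name is "scene" or "top" or "wrist"; returns (picture, depth): 384x512x3 uint8, red, green, blue; 384x512 float32, m along the optical axis (not along the pixel's ray), 0 where there is no reading.
- bot.camera_params(name): a dict with "intrinsics" (3x3 intrinsics, pixels), "R" (3x3) and "t" (3): a world point X has camera coordinates R X + t; the wrist camera has in their place "mount" (4x4, takes a point from camera to tool coordinates, whose origin is the TCP and whose axes are the tool frame's). Camera axes: x right, y down, z forward; pixel columns grow to the right and rows downward; lengths in m; the calibration is good to about 2 mm. A picture is of the moment at which its call begins: read the wrist's pose just before it. camera_params takes no time and is no camera call.
- bot.close_job(): hands the job in, once; it reports no verdict.
The state is a dict: "clock": time; "joints": joint angles; "joint_vel": joint speeds; "joint_torque": joint torques, N m; "ee_pos": TCP position; "eef_rot": TCP orientation; "contact_force": force on the tool from outside, world axes, zero at the start; "wrist_torque": the same for the moment, N m; "opening": finger opening in m.
Only numpy, scipy, OpenCV 4.12 (cv2) and the standard library are available. Lean on these libraries where they do the work, as an engineer would, in place of code of your own. Each camera call takes 0.05 s, during which the arm holds its last target. There are 200 camera calls.

## Working session

There is one attempt and no reset: what is moved stays moved. The work goes in short steps, Python scripts to look and compute and a tool call to move; the robot and the scene stay as the last step left them, time stands still between calls to the robot, and variables do not carry over. Pictures are saved under pics/ and viewed, about 8 in all and at most 12, crops included, and the job is handed in when it is done.

Besides the shell and the picture viewer there is one more tool, called after "Emit:" by a JSON object that holds its "method" and its "body", one argument or row to a line. servo_tool: Moves the arm, as the interface text tells. Its arguments: {"type":"object","properties":{"series":{"type":"array"},"squeeze":{"type":"number"}},"required":["series"]}

```bash
mkdir -p pics; ls; cat > h.py <<'E'
import numpy as np, cv2
from cell import bot
from scipy.spatial.transform import Rotation as Rot
def grab(n):
    s=bot.sense(); im,d=bot.grab_frame(n); c=bot.camera_params(n)
    K=np.array(c["intrinsics"])
    if n=="wrist":
        T=np.eye(4);T[:3,:3]=Rot.from_quat(s["eef_rot"]).as_matrix();T[:3,3]=s["ee_pos"];T=T@np.array(c["mount"])
    else:
        T=np.eye(4);R=np.array(c["R"]);T[:3,:3]=R.T;T[:3,3]=-R.T@np.array(c["t"])
    v,u=np.mgrid[:384,:512]
    P=np.stack([(u-K[0,2])/K[0,0]*d,(v-K[1,2])/K[1,1]*d,d],-1)@T[:3,:3].T+T[:3,3]
    P[d==0]=np.nan
    return im,d,P
def save(n,im,box=None,s=1.5):
    if box: im=im[box[1]:box[3],box[0]:box[2]]
    cv2.imwrite("pics/"+n+".png",cv2.resize(im[...,::-1],None,fx=s,fy=s,interpolation=cv2.INTER_CUBIC))
def tool(target):
    s=bot.sense();R=Rot.from_quat(s["eef_rot"]);return R.inv().apply(np.array(target)-s["ee_pos"])/0.025
E
python3 - <<'E'
from h import *
for n in("scene","top"):
    im,d,P=grab(n);save(n+"0",im);np.savez(n+"0",im=im,P=P)
s=bot.sense();print(s["clock"],s["ee_pos"],s["eef_rot"],s["opening"],Rot.from_quat(s["eef_rot"]).as_matrix().round(3))
E
```

```text
pics
0.1 [ 0.21388483 -0.55990143  0.230533  ] [-0.58201399  0.40146421 -0.40054587  0.58279431] 0.08528744804292109 [[ 0.357 -0.     0.934]
 [-0.934  0.002  0.357]
 [-0.002 -1.     0.   ]]
```

View pics/scene0.png

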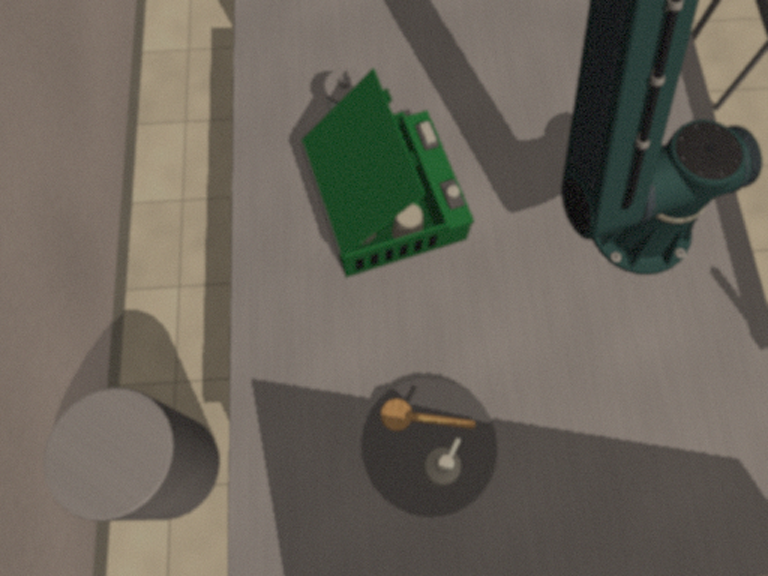

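View pics/top0.png

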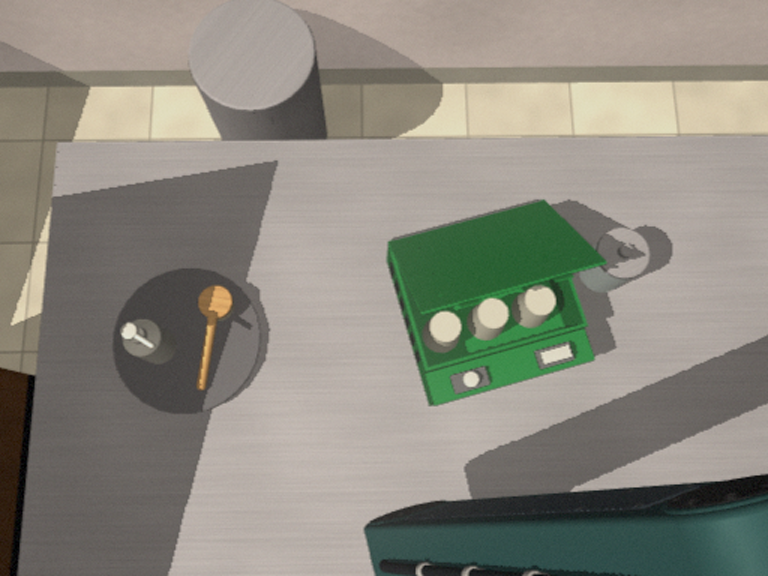

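The top view shows the bar catch at about (555,355) on the robot's right and the round catch at (472,379). The flap is raised with its free edge from (420,312) to (605,265), and the canister is at (622,252), close to the flap's right corner.

```bash
python3 - <<'E'
from h import *
z=np.load("top0.npz");im,P=z["im"].astype(int),z["P"]
g=(im[...,1]>1.5*im[...,0])&(im[...,1]>1.5*im[...,2])&(im[...,1]>50)
def med(x,y,r=2):
    x,y=int(x/1.5),int(y/1.5);return np.nanmedian(P[y-r:y+r+1,x-r:x+r+1].reshape(-1,3),0)
for n,p in dict(bar=(555,355),rnd=(472,379),can=(625,240),hl=(396,246),hr=(541,206),fl=(424,304),fr=(598,264),dl=(440,398),dr=(588,357)).items(): print(n,med(*p).round(4))
# white caps
for n,(x,y) in dict(bar=(370,237),rnd=(315,253)).items():
    w=np.zeros(g.shape,bool);w[y-13:y+13,x-18:x+18]=1
    w&=(im.min(-1)>170);q=P[w];print(n,w.sum(),np.nanmedian(q,0).round(4),np.nanmean(q,0).round(4))
# flap plane from eroded polygon
m=np.zeros(g.shape,np.uint8);cv2.fillPoly(m,[(np.array([(400,246),(538,208),(585,258),(430,296)])/1.5).astype(np.int32)],1)
q=P[m>0];q=q[np.isfinite(q).all(1)];c=q.mean(0);nn=np.linalg.svd(q-c,full_matrices=False)[2][2];nn*=np.sign(nn[2])
print("plane",c.round(4),nn.round(4),"tilt",np.arccos(nn[2]),"yaw",np.arctan2(nn[1],nn[0]), np.abs((q-c)@nn).max())
q=P[g&(P[...,2]>0.09)&(P[...,2]<0.107)];q=q.astype(np.float32)
print("deck",len(q),cv2.minAreaRect(q[:,:2]),q[:,2].mean())
E
```

```text
bar [ 0.4823 -0.2112  0.1245]
rnd [ 0.4425 -0.062   0.1235]
can [ 0.6855 -0.346   0.1343]
hl [0.6754 0.0643 0.1457]
hr [ 0.7503 -0.1975  0.14  ]
fl [0.5424 0.0301 0.2876]
fr [ 0.6004 -0.2415  0.3005]
dl [ 0.4112 -0.0083  0.1008]
dr [ 0.4793 -0.2747  0.1005]
bar 144 [ 0.4823 -0.2113  0.1248] [ 0.4823 -0.2113  0.1245]
rnd 91 [ 0.4397 -0.062   0.1238] [ 0.4379 -0.0663  0.1036]
plane [ 0.6439 -0.0873  0.2187] [0.6986 0.1866 0.6907] tilt 0.8083461570185606 yaw 0.2610403198605249 0.005107551831872999Traceback (most recent call last):
  File "<stdin>", line 16, in <module>
cv2.error: OpenCV(4.12.0) /io/opencv/modules/imgproc/src/convhull.cpp:143: error: (-215:Assertion failed) total >= 0 && (depth == CV_32F || depth == CV_32S) in function 'convexHull'
```

Emit:
{"method": "servo_tool", "body": {
  "series": [
    [0,-0.7,-0.7,0.9,0,0.5,0],
    [0,-0.7,-0.7,0.9,0,0.5,0],
    [0,-0.7,-0.7,0.9,0,0,0],
    [0,-0.7,-0.7,0.9,0,0,0],
    [0,-0.7,-0.7,0.9,0,0,0],
    [0,-0.7,-0.7,0.9,0,0,0],
    [0,-0.7,-0.7,0.9,0,0,0],
    [0,-0.7,-0.7,0.9,0,0,0]
  ],
  "squeeze": 30
}}

```text
clock: 0.77
ee_pos: [0.3486, -0.3702, 0.3679]
eef_rot: [-0.555, 0.441, -0.429, 0.56]
contact_force: [0.1, -1.0, 0.2]
opening: 0.0001
```

```bash
cat >> h.py <<'E'
O=np.array([.6107,-.0966,0]);RB=Rot.from_euler('z',.261)
def rep(targets={}):
    s=bot.sense();print("t",s["clock"],"bin xyz",RB.inv().apply(s["ee_pos"]-O).round(4),"F",np.round(s["contact_force"],1),"op",round(s["opening"],4),"rotvec to bin",np.degrees((Rot.from_quat(s["eef_rot"]).inv()*RB*Rot.from_matrix(np.array([[0,0,1],[-1,0,0],[0,-1,0.]]))).as_rotvec()).round(2))
    for k,b in targets.items(): print(k,tool(RB.apply(b)+O).round(2))
E
python3 - <<'E'
from h import *
rep(dict(above=[-.045,0,.36]))
z=np.load("top0.npz");P=z["P"].reshape(-1,3);q=RB.inv().apply(P-O)
m=(abs(q[:,2]-.1005)<.004);q=q[m&(abs(q[:,0]+.15)<.06)&(abs(q[:,1])<.2)];print("deck",np.nanpercentile(q,[1,50,99],axis=0).round(4))
E
```

```text
t 0.7667 bin xyz [-0.3238 -0.1967  0.3679] F [ 0.1 -1.   0.2] op 0.0001 rotvec to bin [ 0.23 -0.89 -1.  ]
above [-8.03  0.41 11.03]
deck [[-0.1793 -0.1458  0.0967]
 [-0.1471  0.0028  0.1003]
 [-0.1198  0.1495  0.1043]]
```

Emit:
{"method": "servo_tool", "body": {
  "series": [
    [0,-0.67,0,0.92,0,0,0],
    [0,-0.67,0,0.92,0,0,0],
    [0,-0.67,0,0.92,0,0,0],
    [0,-0.67,0,0.92,0,0,0],
    [0,-0.67,0,0.92,0,0,0],
    [0,-0.67,0,0.92,0,0,0],
    [0,-0.67,0,0.92,0,0,0],
    [0,-0.67,0,0.92,0,0,0]
  ]
}}

```text
clock: 1.43
ee_pos: [0.5003, -0.1859, 0.3729]
eef_rot: [-0.555, 0.439, -0.431, 0.559]
contact_force: [1.1, -0.7, -0.7]
opening: 0.0001
```

Emit:
{"method": "servo_tool", "body": {
  "series": [
    [0,-0.67,0,0.92,0,0,0],
    [0,-0.67,0,0.92,0,0,0],
    [0,-0.67,0,0.92,0,0,0],
    [0,-0.67,0,0.92,0,0,0],
    [0,0,0,0,0,0,0]
  ]
}}

```text
clock: 1.85
ee_pos: [0.5776, -0.0889, 0.371]
eef_rot: [-0.556, 0.439, -0.429, 0.561]
contact_force: [0.7, -0.4, -0.6]
opening: 0.0001
```

```bash
python3 - <<'E'
from h import *
rep(dict(above=[-.045,0,.36]))
E
```

```text
t 1.85 bin xyz [-0.03    0.0159  0.371 ] F [ 0.7 -0.4 -0.6] op 0.0001 rotvec to bin [ 0.22 -0.7  -0.92]
above [ 0.65  0.43 -0.59]
```

Emit:
{"method": "servo_tool", "body": {
  "series": [
    [0,0.3,0.8,-0.3,0,0,0],
    [0,0.3,0.8,-0.3,0,0,0],
    [0,0,0.7,0,0,0,0],
    [0,0,0.5,0,0,0,0],
    [0,0,0.5,0,0,0,0],
    [0,0,0.5,0,0,0,0],
    [0,0,0.5,0,0,0,0],
    [0,0,0.5,-0.1,0,0,0]
  ]
}}

```text
clock: 2.52
ee_pos: [0.5632, -0.1067, 0.2472]
eef_rot: [-0.558, 0.437, -0.428, 0.561]
contact_force: [-0.4, 0.0, 2.2]
opening: -0.0002
```

Emit:
{"method": "servo_tool", "body": {
  "series": [
    [0,0,0.5,-0.1,0,0,0],
    [0,0,0.5,-0.1,0,0,0],
    [0,0,0.5,-0.1,0,0,0],
    [0,0,0.5,-0.1,0,0,0]
  ]
}}

```text
clock: 2.85
ee_pos: [0.5508, -0.1103, 0.1945]
eef_rot: [-0.558, 0.437, -0.428, 0.561]
contact_force: [-0.7, -0.3, 1.1]
opening: 0.0001
```

```bash
python3 - <<'E'
from h import *
rep(dict(shut=[-.07,0,.126]))
E
```

```text
t 2.85 bin xyz [-0.0614  0.0023  0.1945] F [-0.7 -0.3  1.1] op 0.0001 rotvec to bin [ 0.32 -0.39 -0.75]
shut [ 0.13  2.74 -0.33]
```

Emit:
{"method": "servo_tool", "body": {
  "series": [
    [0,0,0.4,-0.1,0,0,0],
    [0,0,0.4,-0.1,0,0,0],
    [0,0,0.4,-0.1,0,0,0],
    [0,0,0.4,0,0,0,0],
    [0,0,0.4,0,0,0,0],
    [0,0,0.3,0,0,0,0]
  ]
}}

```text
clock: 3.35
ee_pos: [0.5387, -0.1134, 0.1322]
eef_rot: [-0.559, 0.439, -0.427, 0.559]
contact_force: [-0.5, 0.0, 0.5]
opening: -0.0003
```

Emit:
{"method": "servo_tool", "body": {
  "series": [
    [0,0,0.15,0,0,0,0],
    [0,0,0.15,0,0,0,0],
    [0,0,0.15,0,0,0,0]
  ]
}}

```text
clock: 3.6
ee_pos: [0.5384, -0.1136, 0.1254]
eef_rot: [0.559, -0.439, 0.426, -0.559]
contact_force: [-16.3, 5.0, 56.5]
opening: -0.0003
```

```bash
python3 - <<'E'
from h import *
rep(dict(shut=[-.07,0,.126]))
E
```

```text
t 3.6 bin xyz [-0.0742  0.0023  0.1254] F [-16.3   5.   56.5] op -0.0003 rotvec to bin [ 0.63 -0.43 -0.82]
shut [ 0.09 -0.03  0.17]
```

Emit:
{"method": "servo_tool", "body": {
  "series": [
    [0,0,-0.4,0,0,0,0],
    [0,0,-0.8,0,0,0,0],
    [0,0.6,-0.6,-0.8,0,0,0],
    [0,0.7,0,-0.8,0,0,0],
    [0,0.7,0,-0.8,0,0,0],
    [0,0.7,0,-0.8,0,0,0],
    [0,0,0,0,0,0,0]
  ]
}}

```text
clock: 4.18
ee_pos: [0.4813, -0.202, 0.1767]
eef_rot: [-0.56, 0.434, -0.428, 0.561]
contact_force: [-0.5, -0.1, 0.1]
opening: 0.0002
```

```bash
python3 - <<'E'
from h import *
for n,p in dict(bar=[.4823,-.2112,.1245],rnd=[.4397,-.062,.124]).items(): print(n,RB.inv().apply(np.array(p)-O).round(4))
rep(dict(bar=[-.158,-.075,.126]))
im,d,P=grab("top");save("top1",im,(230,110,450,300),3);np.savez("top1",im=im,P=P)
im,d,P=grab("wrist");save("wrist1",im)
E
```

```text
bar [-0.1536 -0.0776  0.1245]
rnd [-0.1563  0.0776  0.124 ]
t 4.1833 bin xyz [-0.1522 -0.0685  0.1767] F [-0.5 -0.1  0.1] op 0.0002 rotvec to bin [ 0.18 -0.07 -0.46]
bar [ 0.28  2.03 -0.22]
```

View pics/top1.png

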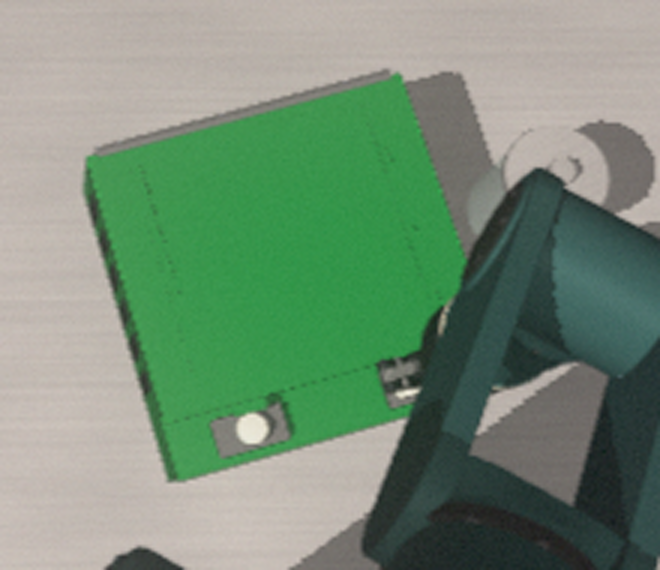

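View pics/wrist1.png

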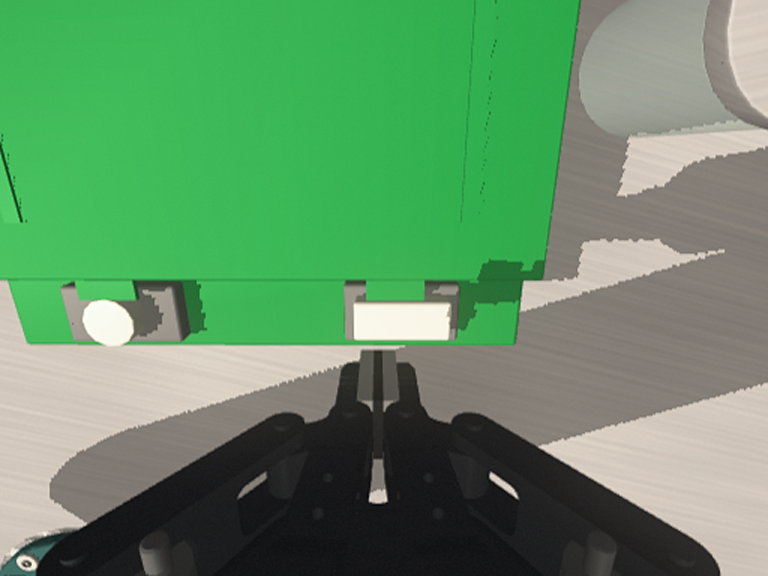

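The flap is flat and shut, with its tabs reaching the caps' rear edges. The wrist view shows the bar cap at about (402,320), nearly in line with the fingers at x≈378. I'll press slightly toward the robot to stay clear of the tab.

Emit:
{"method": "servo_tool", "body": {
  "series": [
    [0,0.35,0.4,-0.3,0,0,0],
    [0,0,0.6,0,0,0,0],
    [0,0,0.5,0,0,0,0],
    [0,0,0,0,0,0,0]
  ]
}}

```text
clock: 4.62
ee_pos: [0.4798, -0.2095, 0.1367]
eef_rot: [-0.559, 0.432, -0.428, 0.563]
contact_force: [-0.1, 0.4, -0.0]
opening: -0.0002
```

```bash
python3 - <<'E'
from h import *
rep(dict(bar=[-.160,-.077,.116]))
E
```

```text
t 4.6167 bin xyz [-0.1556 -0.0753  0.1367] F [-0.1  0.4 -0. ] op -0.0002 rotvec to bin [-0.07  0.1  -0.47]
bar [ 0.08  0.83 -0.18]
```

Emit:
{"method": "servo_tool", "body": {
  "series": [
    [0,0.1,0.2,-0.25,0,0,0],
    [0,0,0.2,0,0,0,0],
    [0,0,0.2,0,0,0,0],
    [0,0,0.15,0,0,0,0],
    [0,0,0.15,0,0,0,0],
    [0,0,0.1,0,0,0,0]
  ]
}}

```text
clock: 5.12
ee_pos: [0.4751, -0.2132, 0.1157]
eef_rot: [-0.56, 0.431, -0.427, 0.564]
contact_force: [-9.3, 5.8, 32.4]
opening: -0.0003
```

```bash
python3 - <<'E'
from h import *
rep(dict(bar=[-.160,-.077,.116]))
E
```

```text
t 5.1167 bin xyz [-0.1611 -0.0776  0.1157] F [-9.3  5.8 32.4] op -0.0003 rotvec to bin [-0.09  0.31 -0.42]
bar [-0.02 -0.01  0.04]
```

Hard stop: 32 N at z = 0.1157. Next, the round catch.

Emit:
{"method": "servo_tool", "body": {
  "series": [
    [0,0,-0.4,0,0,0,0],
    [0,0,-0.8,0,0,0,0],
    [0,-0.6,-0.4,0,0,0,0],
    [0,-0.9,0,0,0,0,0],
    [0,-0.9,0,0,0,0,0],
    [0,-0.9,0,0,0,0,0],
    [0,-0.9,0,0,0,0,0],
    [0,-0.9,0,0,0,0,0]
  ]
}}

```text
clock: 5.78
ee_pos: [0.4456, -0.0919, 0.1615]
eef_rot: [-0.559, 0.427, -0.433, 0.564]
contact_force: [0.3, 0.4, 0.8]
opening: -0.0003
```

Emit:
{"method": "servo_tool", "body": {
  "series": [
    [0,-0.8,0,0,0,0,0],
    [0,0,0,0,0,0,0]
  ]
}}

```text
clock: 5.95
ee_pos: [0.438, -0.0684, 0.1613]
eef_rot: [-0.559, 0.428, -0.432, 0.564]
contact_force: [-0.3, 0.5, -0.1]
opening: 0.0
```

```bash
python3 - <<'E'
from h import *
rep(dict(rnd=[-.160,.0776,.116]))
E
```

```text
t 5.95 bin xyz [-0.1596  0.0718  0.1613] F [-0.3  0.5 -0.1] op 0.0 rotvec to bin [-0.56  0.18  0.04]
rnd [-0.23  1.81 -0.03]
```

Emit:
{"method": "servo_tool", "body": {
  "series": [
    [0,-0.23,0.4,0,0,0,0],
    [0,0,0.4,0,0,0,0],
    [0,0,0.3,0,0,0,0],
    [0,0,0.2,0,0,0,0],
    [0,0,0.2,0,0,0,0],
    [0,0,0.2,0,0,0,0],
    [0,0,0.15,0,0,0,0]
  ]
}}

```text
clock: 6.53
ee_pos: [0.4403, -0.064, 0.1153]
eef_rot: [-0.559, 0.424, -0.433, 0.565]
contact_force: [-18.4, 6.1, 82.6]
opening: 0.0001
```

```bash
python3 - <<'E'
from h import *
rep(dict(rnd=[-.160,.0776,.116]))
E
```

```text
t 6.5333 bin xyz [-0.1563  0.0754  0.1153] F [-18.4   6.1  82.6] op 0.0001 rotvec to bin [-0.87  0.36  0.28]
rnd [-0.09 -0.03 -0.15]
```

Emit:
{"method": "servo_tool", "body": {
  "series": [
    [0,0,-0.3,0,0,0,0],
    [0,0,-0.8,0,0,0,0],
    [0,0,-0.9,0,0,0,0],
    [0,0,-0.9,0,0,0,0],
    [0,0,-0.9,0,0,0,0],
    [0,0,-0.9,0,0,0,0],
    [0,0.8,-0.7,0,0,0,0],
    [0,0.9,-0.4,0,0,0,0]
  ]
}}

```text
clock: 7.2
ee_pos: [0.4473, -0.1052, 0.2634]
eef_rot: [-0.56, 0.426, -0.431, 0.565]
contact_force: [0.8, -0.7, -0.2]
opening: -0.0001
```

Emit:
{"method": "servo_tool", "body": {
  "series": [
    [0,0.9,-0.3,0,0,0,0],
    [0,0.9,0,-0.3,0,0,0],
    [0,0.9,0,-0.4,0,0,0],
    [0,0.9,0,-0.4,0,0,0],
    [0,0.9,0,-0.4,0,0,0],
    [0,0.9,0,-0.4,0,0,0],
    [0,0.9,0,-0.4,0,0,0],
    [0,0.9,0,-0.4,0,0,0]
  ]
}}

```text
clock: 7.87
ee_pos: [0.4337, -0.3099, 0.2751]
eef_rot: [-0.56, 0.421, -0.436, 0.565]
contact_force: [0.6, 0.1, -0.4]
opening: 0.0002
```

Emit:
{"method": "servo_tool", "body": {
  "series": [
    [0,0.9,0,-0.4,0,0,0],
    [0,0.9,0,-0.4,0,0,0],
    [0,0.9,0,-0.4,0,0,0],
    [0,0.9,0,-0.4,0,0,0],
    [0,0.9,0,-0.4,0,0,0],
    [0,0.9,0,-0.4,0,0,0],
    [0,0.9,0,-0.4,0,0,0],
    [0,0,0,0,0,0,0]
  ]
}}

```text
clock: 8.53
ee_pos: [0.4029, -0.498, 0.2723]
eef_rot: [-0.56, 0.422, -0.438, 0.562]
contact_force: [0.5, -0.9, 0.4]
opening: -0.0003
```

```bash
python3 - <<'E'
from h import *
rep()
im,d,P=grab("top");save("top2",im);A=np.load("top0.npz")["P"]
q=RB.inv().apply(P.reshape(-1,3)-O)
for n,c,r in (("bar",(-.1536,-.0776),.007),("rnd",(-.156,.0776),.007),("deck",(-.165,0),.01),("flap free",(-.11,0),.02),("flap hinge",(.1,0),.015)):
    m=np.hypot(q[:,0]-c[0],q[:,1]-c[1])<r; print(n,m.sum(),np.median(q[m,2]).round(4))
print("can",P[160,417].round(3),A[160,417].round(3)); print("turntable max diff",np.nanmax(abs(np.nan_to_num(P-A)[170:280,70:180]).mean(-1)), np.nanmean(abs(P-A)[170:280,70:180]))
E
```

```text
t 8.5333 bin xyz [-0.3044 -0.3342  0.2723] F [ 0.5 -0.9  0.4] op -0.0003 rotvec to bin [-0.96  0.08  0.87]
bar 24 0.1163
rnd 21 0.116
deck 44 0.1001
flap free 181 0.1264
flap hinge 92 0.126
can [ 0.685 -0.349  0.134] [ 0.686 -0.35   0.133]
turntable max diff 0.008123520014083433 0.0015186357406786466
```

View pics/top2.png

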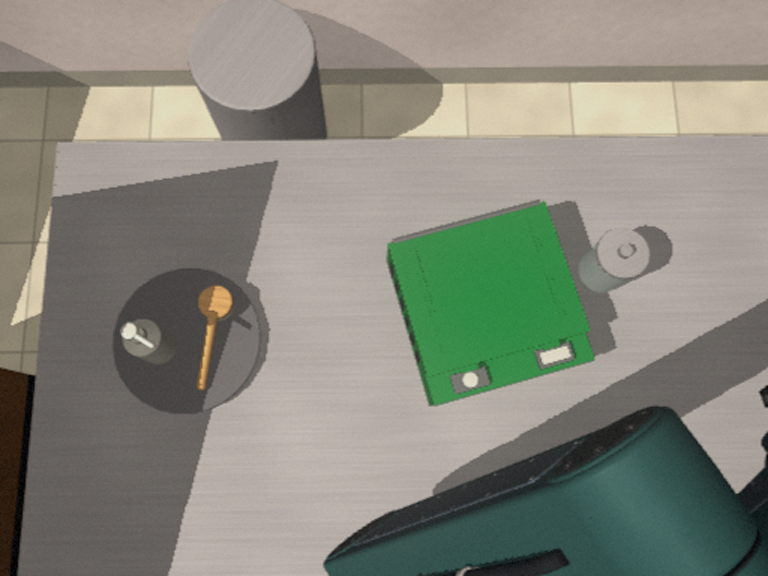

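The flap is shut, the bar cap at (555,355) and the round cap at (470,380) are both down, and the pump, brush and canister haven't moved.

```bash
python3 -c "
from cell import bot
print(bot.close_job())"
```

```text
the job is handed in; nothing more can be done
None
```

The bin is closed. I pushed the flap down to its hard stop, then pressed the bar catch all the way down, then the round catch. I then backed the arm clear and handed the job in after about 8.6 s of robot time.

- **Flap:** the last depth check put its outer face at z = 126 mm at both the hinge side and the free edge, which is fully shut.
- **Catches:** the bar cap top was at 116.3 mm and the round cap top at 116.0 mm, against an expected 116 mm when fully down.
- **Bystanders:** the pump, brush and canister show no movement between the first and last pictures.
- **Forces:** the highest wrist force I read was about 85 N, during the round catch press; the limit is 120 N. I only read force at the end of each move, so a short peak between readings could have gone unseen.

No check failed or disagreed.

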